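Clamp the panel in the routing jig

ROBOT

A 6-joint arm with a two-finger parallel gripper is mounted at the origin on the work surface. World frame = base frame: x ahead of the robot, y to its left, z up, the work surface at z = 0. Lengths are in mm, angles in rad, forces in N, time in s.
With the tool pointing down it reaches from about 300 to 750 mm from the base axis. Payload 8.5 kg.
Tool frame: the origin (TCP) lies between the finger pads; the fingertips stand r.finger_overhang ahead of it and the grasp point (between the pads) lies 2 mm behind it (r.finger_overhang is the distance from the TCP to the fingertips, in mm); x points along the fingers, z is the direction in which the jaws open and shut, and the axes are right-handed (so a half turn about x gives the same grasp; the last joint's range is limited). The gripper opens to 85 mm and grips with 20 to 120 N. Pads are 22 mm wide; open, the fingers measure 114 mm over their backs; the gripper's body (76 mm by 85 mm) begins 54 mm behind the grasp point. The pads swing forward as they close: fully open they stand 13 mm farther back than shut.
Start: joints at [-1.498, 0.381, 1.297, -0, 1.464, -0.215], TCP at [156.108, -527.362, 248.322] pointing down, gripper open.
Joint ranges: [-3.11, 3.11], [-0.89, 2.33], [0.22, 2.48], [-1.42, 4.56], [0.17, 2.85], [-2.88, 2.88]. Speed limits (rad/s): [2.39, 2.39, 3.14, 3.14, 3.14, 3.14].

INTERFACE

Orientations are given as a rotation vector (axis times angle).
In Python, from bench import r gives the robot as it stands.
- The arm moves only by the shell command python3 -m pendant 'ROWS' [FORCE]. ROWS is JSON, a list of rows, each an object with "translation": the shift along the tool's x, y, z each as a share of 0.2 m, from -1 to 1, a list of three; "rot": the turn, a rotation vector about the tool's x, y, z each as a share of 90 degrees, from -1 to 1, a list of three; "grip": the closure, from -1 (fully open) to 1 (shut). In form: [{"translation": [x, y, z], "rot": [ax, ay, az], "grip": grip}, ...]. A call has exactly 8 rows; each row is the pose to reach, as a shift and turn from the pose commanded when the call began, along the tool's axes at that moment; what a row does not reach only later rows make up. A row lasts 1/10 s, in which the tool goes at most 50 mm and 8.59 degrees, less where a joint would pass 70% of its speed; a pose out of reach is approached as far as the arm can. A call with a number of a shift or a turn outside -1 to 1 is refused whole. A call with a gripper value outside its range is refused whole. The fingers move at their own pace and stop on an object; FORCE is the grip in N (left out, the last holds). Time passes only in rows, so rows that repeat a pose let the fingers close, or fill a call up. It gives the time, the measured TCP pose, the force and the opening at its end, in the units of the state.
- r.state(): the state, without advancing time (a new reading comes with each control period).
- r.read_camera(name): name is "scene" or "top" or "wrist"; returns a dict with "pixels" (420x560x3 uint8, red, green, blue), "K" (3x3 intrinsics, pixels), "view" (4x4, takes a point from world to camera coordinates); the wrist camera has in their place "T_tool_cam" (4x4, takes a point from camera to tool coordinates, whose origin is the TCP and whose axes are the tool frame's). Camera axes: x right, y up, looking along -z (the intrinsics and any distortion apply to the point x, -y, -z); pixel columns grow to the right and rows downward; lengths in mm; the calibration is good to about 2 mm. A picture is of the moment at which its call begins: read the wrist's pose just before it. There is no depth.
- r.finish_job(): hands the job in, once; it reports no verdict.
Trained networks look in a picture, given as the dict that the camera call returned (one of the last four; its "shot" number tells which), for a name from the list of things; names that differ only in an ending like _2 or _b are one class to them, and where a whole thing is asked for, a point or a joint stands for the part that bears it (a point fixed in the world has none). Each returns a list of dicts, best first, with "score" (0 to 1); they miss things now and then, are a little off and sometimes report something else, mostly with a low value. They report only what shows in the picture. A call takes as long as a camera call. They do not tell look-alikes from the thing itself.
- r.search_frame(thing, picture): "centre" ([column, row] in pixels, amid what is visible of it).
- r.place_of(thing, picture): "centre" ([column, row] in pixels: a listed point, or the origin of a listed thing).
The state is a dict: "time": time; "q": joint angles; "qd": joint speeds; "joint_efforts": joint torques, N m; "ee_pos": TCP position; "tcp_rot": TCP orientation; "ft_force": force on the tool from outside, world axes, zero at the start; "wrist_torque": the same for the moment, N m; "width": finger opening in mm.
Only numpy, scipy, OpenCV 4.12 (cv2) and the standard library are available. Lean on these libraries where they do the work, as an engineer would, in place of code of your own. Each camera call takes 0.05 s, during which the arm holds its last target.

TASK

Clamp the dark panel in the routing jig. Grasp nothing, only push: swing the blue clamp strap over the panel with the back of a finger until it meets its stop, and only then push the red cam lever down flat so that its cam presses on the panel. Leave the panel seated where it lies, do not disturb the other things, and finish clear of everything.

Things in the scene. Friction and masses are not known exactly. Their poses are not given: they have to be found in the camera images.
- jig: Fixed routing jig: plywood board 220 (x) by 320 (y, -150 to +170) by 18 mm. Origin on its underside at table height; at yaw 0 its x points away from the robot, y to the robot's left (turned up to 0.35 rad either way). 12 mm high aluminium fences along the panel's +x and -y edges. Strap's pivot post at x 0, y +85 mm; panel centre near x 0, y -31 mm.
- clamp_strap (a joint): Turn of the blue strap about its upright pivot (rad). 0: parked, pointing along jig -x beside the panel; grows counter-clockwise from above; 1.57: pointing along jig -y over the panel's middle, at its stop. Starts at 0 to 0.3. Stiff (1.5 N at 100 mm from the pivot), stays where left. Push on its long side that faces jig +y when parked.
- strap_pivot (a point): Point on the pivot axis at the strap's half height, 58 mm above the table. Frame turns with the strap: -x along it to its nose, z up. The strap is a straight bar 32 mm wide and 24 mm tall, from 30 mm behind the pivot to 148 mm before it; underside 46 mm, top 70 mm above the table (10 and 34 mm above the panel's top).
- strap_nose (a point): Middle of the strap's free end face, 148 mm from the pivot, 58 mm above the table. Same axes as strap_pivot.
- cam_lever (a joint): Turn of the red cam lever carried by the strap (rad). 0: raised, handle leaning up and towards the pivot; grows as the handle is pushed towards the pivot and down; 0.9: at its stop, handle level on top of the strap, pointing to the pivot, cam pressing on the panel. Starts at 0 to 0.1. Stiff (2 N at the handle's end, a little more as the cam bites), stays where left.
- cam_hinge (a point): Middle of the lever's hinge pin, inside the strap, 110 mm from the pivot towards the nose and 58 mm above the table. The pin lies level across the strap. The frame turns with the lever; at joint value 0 its axes are those of strap_pivot.
- lever_end (a point): Middle of the end of the red handle (bar 16 mm wide, 14 mm thick, 58 mm long). Lever down: 66 mm from the pin towards the pivot, 18 mm above the pin; the handle's upper face is then 83 mm above the table. Raised: 27 mm from the pin towards the pivot, 63 mm above it (121 mm above the table). Axes as cam_hinge.
- cam_lobe: The round steel cam under the lever, 28 mm across and 12 mm wide, fixed to the lever. Origin on the hinge pin. It clears the panel by 2 mm while the lever is raised and presses on it when the lever is down.
- panel: The loose workpiece: a dark brown faced plywood panel 150 by 150 by 18 mm, 0.36 to 0.59 kg, lying on the jig's board against the fences. Origin at the centre of its underside (18 mm above the table); its top is 36 mm above the table.
- setup_block: Loose brass setting block, 20 by 30 by 16 mm, lying on the panel near its corner at the jig's -x and -y side, out of the strap's path. Origin at the centre of its underside. Leave it.
- loose_knob: Loose black clamp knob, 30 mm across, 26 mm high, standing on the jig's board beyond the pivot (jig +x, +y corner). Origin under its centre. Leave it.
- glue: White glue bottle, 60 mm across, 170 mm high. Origin under its centre. Leave it.
- screw_jar: Glass jar of 66 mm diameter, 80 mm high. Origin under its centre. Leave it.
- tape_measure: Yellow tape measure, 66 by 34 by 60 mm high. Origin under its centre. Leave it.
- screwdriver: Screwdriver lying on the table, handle to its -x. Leave it.
Not all that is in view belongs to the job. Leave any turquoise look-alike of the panel alone.

How it is judged (in metres and radians):
On the way, in this order (a step that is already met when the one before it is completed fails the run):
1. the strap is swung over against its stop, with the cam lever still raised (value of joint clamp_strap above 1.47 rad and value of joint cam_lever below 0.35 rad), for 0.2 s.
2. the cam lever is pushed down and the cam presses on the panel (value of joint cam_lever above 0.82 rad and value of joint clamp_strap above 1.47 rad and contact force between cam_lobe and panel above 2 N), for 0.2 s.
At the end, for the whole second after the job is handed in: Strap within 0.1 rad of its stop over the panel; lever within 0.08 rad of its lower stop, its cam pressing the panel with over 2 N; panel flat on the jig, at rest, within 6 mm of its start; setting block within 12 mm and other loose things within 20 mm of theirs (all of step 2 and distance of panel from where it was at the start of the episode below 0.006 m and linear speed of panel below 0.01 m/s and z of panel in the frame of jig below 0.021 m and distance of setup_block from where it was at the start of the episode below 0.012 m and distance of each of loose_knob, glue, screw_jar, tape_measure, screwdriver from where it was at the start of the episode below 0.02 m); the robot touches nothing.
It fails at once if the cam lever is pushed down before the strap is over (value of joint cam_lever above 0.5 rad and value of joint clamp_strap below 1.4 rad).
It fails at once if the panel is lifted or shoved out of its seat (distance of panel from where it was at the start of the episode above 0.012 m or z of panel in the frame of jig above 0.026 m).
It fails at once if a bystander is lifted, carried or knocked away (distance of any of setup_block, loose_knob, glue, screw_jar, tape_measure, screwdriver from where it was at the start of the episode above 0.03 m).
It also fails if it takes over 48 s, if anything falls off the work surface, if the arm or the gripper's body presses on something with over 40 N, if the wrist force passes 120 N, or if a joint passes its speed limit or range.

## Working session

There is one attempt and no reset: what is moved stays moved. The work goes in short steps, Python scripts to look and compute and a shell command to move; the robot and the scene stay as the last step left them, time stands still between calls to the robot, and variables do not carry over. Pictures are saved under pics/ and viewed, and the job is handed in when it is done.

```bash
ls; mkdir -p pics; python3 - <<'E'
from bench import r
import cv2
print(r.state(), r.finger_overhang)
for n in ["scene","top"]:
    p=r.read_camera(n); cv2.imwrite(f"pics/{n}0.png",cv2.cvtColor(p["pixels"],cv2.COLOR_RGB2BGR))
    print(n,p["K"],p["view"],[k for k in p])
    for t in ["jig","strap_pivot","strap_nose","cam_hinge","lever_end","panel","setup_block","loose_knob","glue","screw_jar","tape_measure","screwdriver"]:
        print(t,[(x["centre"],round(x["score"],2)) for x in r.place_of(t,p)])
E
```

```text
pics
{'time': 0.0, 'q': array([-1.49827697e+00,  3.81201815e-01,  1.29828042e+00,  2.97936262e-05,
        1.46361946e+00, -2.15294077e-01]), 'qd': array([0.00069653, 0.00063069, 0.00160219, 0.00041568, 0.00031601,
       0.00047039]), 'joint_efforts': array([ 2.34229119e-03, -4.48455083e+01, -2.31277514e+01, -7.17916078e-05,
        4.78759466e-03, -4.07681739e-05]), 'ee_pos': array([ 156.10814569, -527.08969172,  247.70201517]), 'tcp_rot': array([ 0.99571882,  1.33270607, -0.99379071]), 'ft_force': array([ 0.63101817, -0.47556142,  0.72472521]), 'wrist_torque': array([0.02052143, 0.02549918, 0.01256296]), 'width': 85.43826601180196} 17.0
scene [[493.29796754   0.         282.85054607]
 [  0.         493.29796754 207.8421072 ]
 [  0.           0.           1.        ]] [[ 4.18322673e-01  9.08281276e-01 -5.59155315e-03 -2.24249738e+02]
 [-7.87158444e-01  3.65595568e-01  4.96710644e-01  3.73232687e+02]
 [ 4.53197225e-01 -2.03383886e-01  8.67898191e-01 -1.60485730e+03]
 [ 0.00000000e+00  0.00000000e+00  0.00000000e+00  1.00000000e+00]] ['pixels', 'K', 'view', 'shot']
jig [([358.4, 225.
[... 760 characters left out ...]
2e-01 -5.26628258e+02]
 [-1.17031627e-01 -4.06668055e-03  9.93119862e-01 -1.46953954e+03]
 [ 0.00000000e+00  0.00000000e+00  0.00000000e+00  1.00000000e+00]] ['pixels', 'K', 'view', 'shot']
jig [([270.6, 186.8], 0.9)]
strap_pivot [([246.1, 189.8], 0.69), ([269.3, 187.9], 0.55)]
strap_nose [([269.4, 234.6], 0.6)]
cam_hinge [([261.5, 221.2], 0.54)]
lever_end [([261.4, 213.6], 0.43)]
panel [([281.6, 184.7], 0.64), ([202.9, 279.1], 0.62), ([271.0, 188.6], 0.39)]
setup_block [([300.9, 195.6], 0.58), ([246.5, 192.4], 0.53)]
loose_knob []
glue [([399.2, 182.8], 0.84)]
screw_jar [([152.2, 188.7], 0.7), ([245.1, 193.6], 0.41)]
tape_measure [([148.7, 233.2], 0.81)]
screwdriver [([404.1, 250.5], 0.87)]
```

View pics/scene0.png

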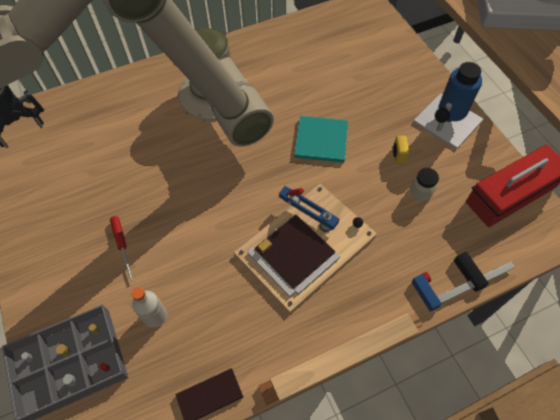

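View pics/top0.png

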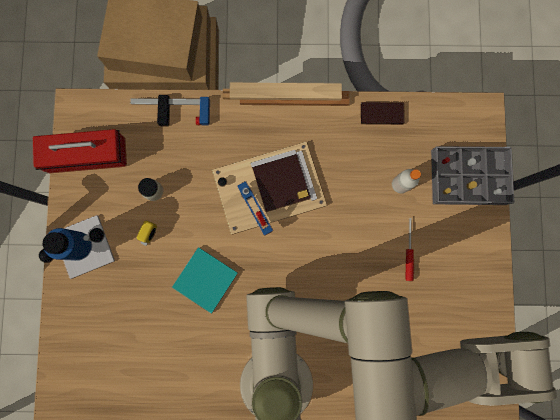

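The scene view shows the jig near (305,245) with its blue strap from (335,222) to (280,190), and the top view shows it near (270,188). Possible mix-ups in the top view:
- Dark panel: in the jig at (281,183). The others are the turquoise one at (205,280) and a dark block at (382,113).
- Blue and red parts: the strap at (257,210). The others are a bar clamp at (205,110) and the toolbox at (80,150).

I choose the strap on the jig, and I'm checking it in a close crop.

```bash
cat > h.py <<'E'
import numpy as np, cv2
from bench import r
def proj(p,P):
    c=p["view"]@np.append(P,1); u=p["K"]@np.array([c[0],-c[1],-c[2]]); return u[:2]/u[2]
def onz(p,uv,z):
    d=np.linalg.inv(p["K"])@np.array([uv[0],uv[1],1.]); d=np.array([d[0],-d[1],-d[2]])
    R=p["view"][:3,:3]; o=-R.T@p["view"][:3,3]; d=R.T@d
    return o+d*(z-o[2])/d[2]
def crop(p,x0,y0,x1,y1,s,fn):
    im=cv2.cvtColor(p["pixels"],cv2.COLOR_RGB2BGR)[y0:y1,x0:x1]
    cv2.imwrite(fn,cv2.resize(im,None,fx=s,fy=s,interpolation=cv2.INTER_CUBIC))
E
python3 - <<'E'
from h import *
s=r.read_camera("scene");t=r.read_camera("top")
crop(s,225,170,385,310,4,"pics/sc.png");crop(t,205,130,335,245,5,"pics/tc.png")
for n in ["strap_pivot","strap_nose","cam_hinge"]:
    for p in (s,t):
        for x in r.place_of(n,p)[:2]: print(n,x["centre"],x["score"],onz(p,x["centre"],58).round(1))
E
```

```text
strap_pivot [328.4, 217.8] 0.85 [593.8 106.6  58. ]
strap_pivot [260.5, 244.7] 0.64 [590.4 -88.   58. ]
strap_pivot [246.1, 192.8] 0.72 [590.4  98.5  58. ]
strap_nose [269.3, 232.8] 0.73 [465.8  24.5  58. ]
strap_nose [146.0, 229.3] 0.31 [472.5 407.1  58. ]
cam_hinge [291.4, 199.0] 0.46 [500.   42.5  58. ]
cam_hinge [259.7, 223.5] 0.49 [494.4  54.6  58. ]
```

View pics/sc.png

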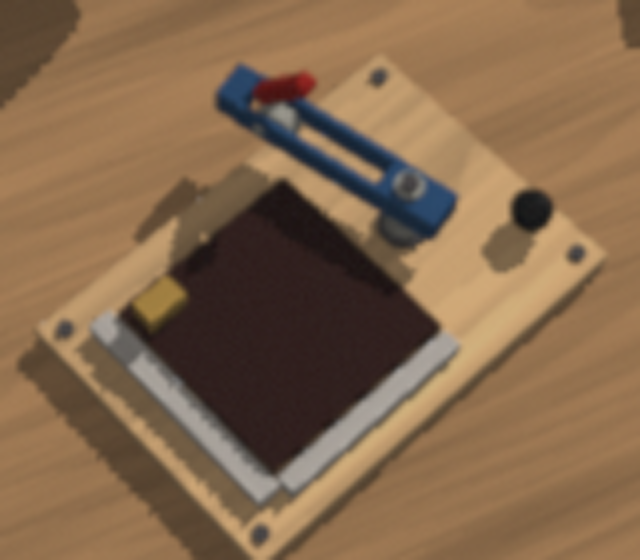

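View pics/tc.png

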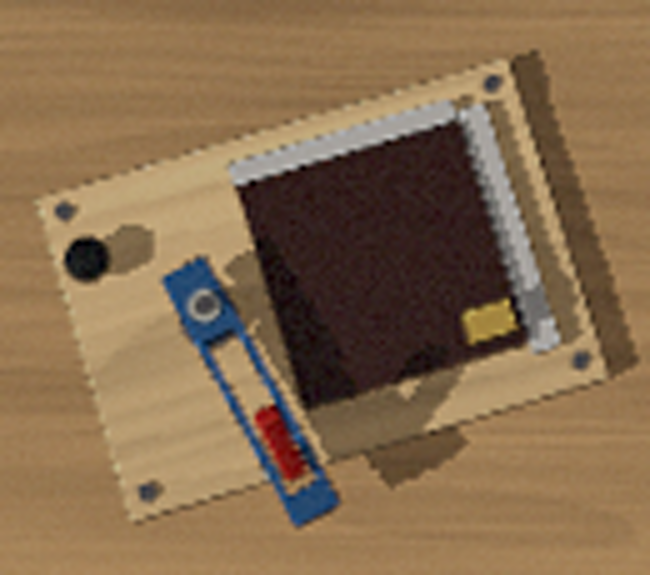

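Both crops show the strap with its red lever and pivot ring, the dark panel held by two aluminium fences, the brass block and the black knob, so the choice is right. In the top crop the pivot ring is at (205,305) and the nose at about (318,505). Next I'll fit the jig pose from its corners.

```bash
python3 - <<'E'
from h import *
from scipy.optimize import least_squares
s=r.read_camera("scene");t=r.read_camera("top")
T=lambda a:np.array(a)/5+[204.6,129.6]
S=lambda a:np.array(a)/4+[224.6,169.6]
obs=[(t,T((37,203)),(110,170,18)),(t,T((510,60)),(110,-150,18)),(t,T((605,380)),(-110,-150,18)),(t,T((133,520)),(-110,170,18)),(t,T((205,305)),(0,85,72)),
(s,S((378,55)),(-110,170,18)),(s,S((607,258)),(110,170,18)),(s,S((38,328)),(-110,-150,18)),(s,S((408,184)),(0,85,72))]
def W(v,P):
    c,q=np.cos(v[2]),np.sin(v[2]); return np.array([v[0]+c*P[0]-q*P[1],v[1]+q*P[0]+c*P[1],P[2]])
for sel in (obs[:5],obs[5:],obs):
    f=lambda v:np.concatenate([proj(p,W(v,P))-uv for p,uv,P in sel])
    o=least_squares(f,[580,0,0.2]); v=o.x; print(v.round(3),o.fun.round(1))
print("pivot",W(v,(0,85,58)).round(1))
pv=W(v,(0,85,58))
for p,uv in ((t,T((314,507))),(t,T((329,490))),(t,T((295,520))),(s,S((232,92)))):
    w=onz(p,uv,70 if p is t else 60); d=w-pv; print(w.round(1),np.hypot(d[0],d[1]).round(1),(np.arctan2(-d[1],-d[0])-v[2]).round(3))
for n,z in (("glue",0),("screw_jar",0),("tape_measure",0),("screwdriver",10)):
    x=r.place_of(n,t); print(n,[onz(t,a["centre"],z).round(0) for a in x[:2]])
E
```

```text
[6.18663e+02 1.82290e+01 3.03000e-01] [-0.2 -1.  -0.3 -0.2  1.  -0.1 -0.5  0.6 -0.   0.5]
[6.20048e+02 1.99280e+01 3.08000e-01] [ 0.4 -0.5  0.4 -0.5 -1.1  0.3  0.4  0.6]
[6.1930e+02 1.9036e+01 3.0400e-01] [-0.5 -1.1 -0.6 -0.4  0.8 -0.3 -0.7  0.5 -0.3  0.4  0.2 -0.6  0.1 -0.4
 -1.6 -0.1  0.   0.6]
pivot [593.9 100.1  58. ]
[470.3  30.2  70. ] 142.0 0.211
[480.9  21.1  70. ] 137.9 0.306
[462.2  41.8  70. ] 144.0 0.113
[472.6  28.8  60. ] 140.7 0.228
glue [array([622.,  -2.,   0.]), array([ 635., -398.,    0.])]
screw_jar [array([609., 409.,   0.])]
tape_measure [array([474., 419.,   0.])]
screwdriver [array([ 428., -417.,   10.]), array([607., 409.,  10.])]
```

```bash
cat >> h.py <<'E'
from scipy.spatial.transform import Rotation as Ro
PIV=np.array([593.9,100.1]); JY=0.304
def info():
    s=r.state(); R=Ro.from_rotvec(s["tcp_rot"]).as_matrix()
    print("t",round(s["time"],2),"tcp",s["ee_pos"].round(1),"F",s["ft_force"].round(1),"w",round(s["width"],1),"q",s["q"].round(2))
    print(R.round(3)); return s,R
def to(pos,th=None):
    "shares for going to pos, with tool z at heading of strap normal for angle th (nearest)"
    s,R=info(); print("tshare",(R.T@(np.array(pos)-s["ee_pos"])/200).round(3))
    if th is not None:
        h=np.arctan2(R[1,2],R[0,2])
        for k in (0,np.pi):
            a=JY+th+np.pi/2+k-h; a=(a+np.pi)%(2*np.pi)-np.pi; print("rot x share",round(-a/(np.pi/2),3))
E
python3 -c "
from h import *
to([455,85,240],0.21); print(r.finger_overhang)
s,R=info()
"
```

```text
t 2.0 tcp [ 156.1 -527.4  248.3] F [-0.2 -0.2 -0.8] w 85.3 q [-1.5   0.38  1.3   0.    1.46 -0.22]
[[ 0.     0.959  0.284]
 [ 0.     0.284 -0.959]
 [-1.     0.    -0.   ]]
tshare [ 0.042  2.302 -2.512]
rot x share 1.856
rot x share -0.144
17.0
t 2.0 tcp [ 156.1 -527.4  248.3] F [-0.2 -0.2 -0.8] w 85.3 q [-1.5   0.38  1.3   0.    1.46 -0.22]
[[ 0.     0.959  0.284]
 [ 0.     0.284 -0.959]
 [-1.     0.    -0.   ]]
```

```bash

python3 -m pendant '[{"translation":[0,0.12,-0.13],"rot":[0,0,0],"grip":1},{"translation":[0,0.25,-0.27],"rot":[0,0,0],"grip":1},{"translation":[0,0.4,-0.43],"rot":[0,0,0],"grip":1},{"translation":[0,0.55,-0.59],"rot":[0,0,0],"grip":1},{"translation":[0,0.7,-0.75],"rot":[0,0,0],"grip":1},{"translation":[0,0.8,-0.86],"rot":[0,0,0],"grip":1},{"translation":[0,0.86,-0.94],"rot":[0,0,0],"grip":1},{"translation":[0,0.88,-0.97],"rot":[0,0,0],"grip":1}]' 20
python3 -m pendant '[{"translation":[0,0.12,-0.13],"rot":[0,0,0],"grip":1},{"translation":[0,0.25,-0.27],"rot":[0,0,0],"grip":1},{"translation":[0,0.4,-0.43],"rot":[0,0,0],"grip":1},{"translation":[0,0.55,-0.59],"rot":[0,0,0],"grip":1},{"translation":[0,0.7,-0.75],"rot":[0,0,0],"grip":1},{"translation":[0,0.8,-0.86],"rot":[0,0,0],"grip":1},{"translation":[0,0.86,-0.94],"rot":[0,0,0],"grip":1},{"translation":[0,0.88,-0.97],"rot":[0,0,0],"grip":1}]'
python3 -c "
from h import *
to([455,85,240],0.21); print(r.finger_overhang)"
```

```text
time: 2.8
ee_pos: [270.3, -289.9, 248.6]
tcp_rot: [0.993, 1.332, -0.993]
ft_force: [-0.9, -0.1, 0.5]
width: 0.3
time: 3.6
ee_pos: [384.1, -54.6, 248.3]
tcp_rot: [0.993, 1.332, -0.993]
ft_force: [-0.3, 0.1, 0.6]
width: -0.1
t 3.6 tcp [384.1 -54.6 248.3] F [-0.3  0.1  0.6] w -0.1 q [-0.45  0.09  1.7   0.    1.35  0.83]
[[ 0.     0.958  0.286]
 [-0.     0.286 -0.958]
 [-1.     0.     0.   ]]
tshare [ 0.042  0.539 -0.568]
rot x share 1.857
rot x share -0.143
17.0
```

```bash

python3 -m pendant '[{"translation":[0,0.1,-0.1],"rot":[-0.03,0,0],"grip":1},{"translation":[0,0.2,-0.22],"rot":[-0.06,0,0],"grip":1},{"translation":[0,0.33,-0.36],"rot":[-0.1,0,0],"grip":1},{"translation":[0,0.45,-0.48],"rot":[-0.143,0,0],"grip":1},{"translation":[0,0.52,-0.55],"rot":[-0.143,0,0],"grip":1},{"translation":[0,0.54,-0.57],"rot":[-0.143,0,0],"grip":1},{"translation":[0,0.54,-0.57],"rot":[-0.143,0,0],"grip":1},{"translation":[0,0.54,-0.57],"rot":[-0.143,0,0],"grip":1}]'
cat >> h.py <<'E'
def wpix(p,s,P):
    R=Ro.from_rotvec(s["tcp_rot"]).as_matrix(); q=R.T@(np.array(P,float)-s["ee_pos"])
    c=np.linalg.inv(p["T_tool_cam"])@np.append(q,1); u=p["K"]@np.array([c[0],-c[1],-c[2]]); return u[:2]/u[2]
E
python3 - <<'E'
from h import *
s,R=info(); p=r.read_camera("wrist")
im=cv2.cvtColor(p["pixels"],cv2.COLOR_RGB2BGR)
c,q=np.cos(JY+.21),np.sin(JY+.21)
for a,b in((0,0),(148,16),(148,-16),(-30,16),(-30,-16)):
    P=[PIV[0]-c*a-q*b,PIV[1]-q*a+c*b,70]; u=wpix(p,s,P); print(u.round(0)); cv2.circle(im,tuple(int(x) for x in u),4,(0,255,0),1)
cv2.imwrite("pics/w1.png",im)
for n in ("strap_pivot","strap_nose","cam_hinge","lever_end"): print(n,r.place_of(n,p)[:2])
E
```

```text
time: 4.4
ee_pos: [454.5, 83.4, 248.3]
tcp_rot: [0.825, 1.409, -0.825]
ft_force: [-0.3, 0.2, 0.5]
width: -0.0
t 4.4 tcp [454.5  83.4 248.3] F [-0.3  0.2  0.5] w -0.0 q [-0.08  0.23  1.53 -0.    1.39  0.98]
[[-0.     0.872  0.489]
 [-0.     0.489 -0.872]
 [-1.    -0.     0.   ]]
[354.  20.]
[325. 208.]
[361. 208.]
[334. -26.]
[379. -26.]
strap_pivot [{'centre': [346.2, 18.4], 'score': 0.91}]
strap_nose [{'centre': [339.4, 199.3], 'score': 0.76}]
cam_hinge [{'centre': [342.7, 159.8], 'score': 0.88}]
lever_end [{'centre': [358.3, 140.0], 'score': 0.55}]
```

View pics/w1.png

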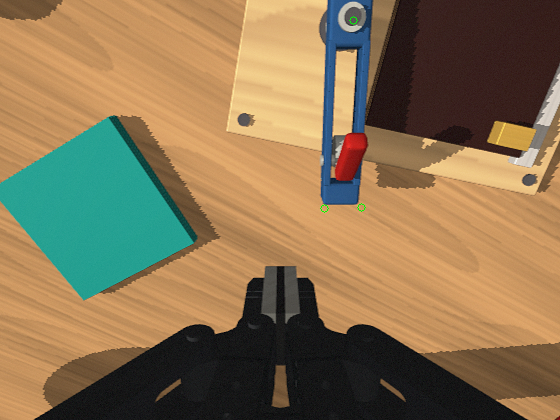

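The wrist view confirms the model. The strap is upright at columns 322–371, with its nose at (341,203) and pivot at (352,18), and its angle is about 0.21. The fingers are to its left, so I'm descending there.

```bash

python3 -m pendant '[{"translation":[0.15,-0.03,0],"rot":[0,0,0],"grip":1},{"translation":[0.35,-0.03,0],"rot":[0,0,0],"grip":1},{"translation":[0.55,-0.03,0],"rot":[0,0,0],"grip":1},{"translation":[0.7,-0.03,0],"rot":[0,0,0],"grip":1},{"translation":[0.82,-0.03,0],"rot":[0,0,0],"grip":1},{"translation":[0.88,-0.03,0],"rot":[0,0,0],"grip":1},{"translation":[0.887,-0.03,0],"rot":[0,0,0],"grip":1},{"translation":[0.887,-0.03,0],"rot":[0,0,0],"grip":1}]'
python3 - <<'E'
from h import *
s,R=info(); p=r.read_camera("scene"); crop(p,225,120,385,260,4,"pics/s2.png")
q=r.read_camera("wrist"); cv2.imwrite("pics/w2.png",cv2.cvtColor(q["pixels"],cv2.COLOR_RGB2BGR))
E
```

```text
time: 5.45
ee_pos: [449.7, 81.4, 71.2]
tcp_rot: [0.824, 1.409, -0.824]
ft_force: [-0.2, 0.0, 0.6]
width: -0.1
t 5.45 tcp [449.7  81.4  71.2] F [-0.2  0.   0.6] w -0.1 q [-0.08  0.45  1.8  -0.    0.89  0.98]
[[ 0.     0.872  0.49 ]
 [-0.     0.49  -0.872]
 [-1.     0.     0.   ]]
```

View pics/s2.png

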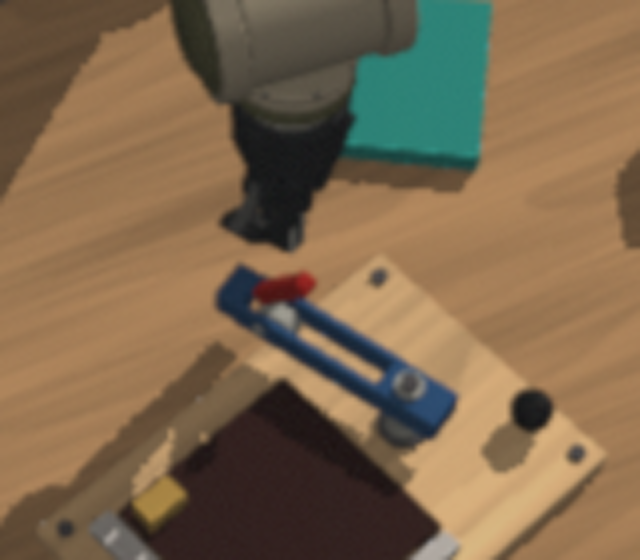

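View pics/w2.png

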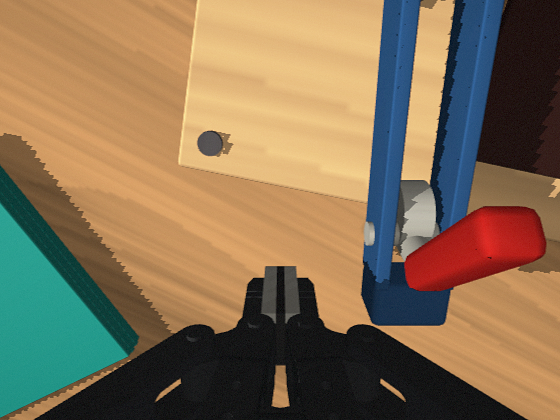

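```bash

python3 - <<'E'
from h import *
s=r.state(); p=r.read_camera("wrist")
R=Ro.from_rotvec(s["tcp_rot"]).as_matrix()
for y in(-11,0,11):
  for z in(-14.5,14.5): print(y,z,wpix(p,s,s["ee_pos"]+R@[17,y,z]).round(0))
c,q=np.cos(JY+.21),np.sin(JY+.21)
for z in (70,46):
  for b in(16,-16):
    print(z,b,wpix(p,s,[PIV[0]-c*148-q*b,PIV[1]-q*148+c*b,z]).round(0))
E
```

```text
-11 -14.5 [251. 308.]
-11 14.5 [315. 308.]
0 -14.5 [251. 287.]
0 14.5 [316. 287.]
11 -14.5 [250. 265.]
11 14.5 [317. 265.]
70 16 [376. 335.]
70 -16 [453. 335.]
46 16 [364. 302.]
46 -16 [430. 302.]
```

```bash

python3 -m pendant '[{"translation":[0,0.01,0.02],"rot":[0,0,0],"grip":1},{"translation":[0,0.02,0.04],"rot":[0,0,0],"grip":1},{"translation":[0,0.02,0.06],"rot":[0,0,0],"grip":1},{"translation":[0,0.02,0.08],"rot":[0,0,0],"grip":1},{"translation":[0,0.02,0.09],"rot":[0,0,0],"grip":1},{"translation":[0,0.02,0.1],"rot":[0,0,0],"grip":1},{"translation":[0,0.02,0.1],"rot":[0,0,0],"grip":1},{"translation":[0,0.02,0.1],"rot":[0,0,0],"grip":1}]'
python3 - <<'E'
from h import *
info(); q=r.read_camera("wrist"); cv2.imwrite("pics/w3.png",cv2.cvtColor(q["pixels"],cv2.COLOR_RGB2BGR))
R=134;o=31
for a in np.arange(1,9)*.07: print(a.round(3), ((R-R*np.cos(a)-o*np.sin(a))/200).round(3), ((R*np.sin(a)-o*np.cos(a)+o)/200).round(3),(-a/np.pi*2).round(3))
E
```

```text
time: 6.4
ee_pos: [462.7, 66.2, 70.9]
tcp_rot: [0.824, 1.409, -0.824]
ft_force: [-0.5, 0.0, 0.2]
width: 0.4
t 6.4 tcp [462.7  66.2  70.9] F [-0.5  0.   0.2] w 0.4 q [-0.11  0.47  1.77  0.    0.9   0.95]
[[-0.     0.872  0.49 ]
 [ 0.     0.49  -0.872]
 [-1.    -0.    -0.   ]]
0.07 -0.009 0.047 -0.045
0.14 -0.015 0.095 -0.089
0.21 -0.018 0.143 -0.134
0.28 -0.017 0.191 -0.178
0.35 -0.013 0.239 -0.223
0.42 -0.005 0.287 -0.267
0.49 0.006 0.334 -0.312
0.56 0.02 0.38 -0.357
```

View pics/w3.png

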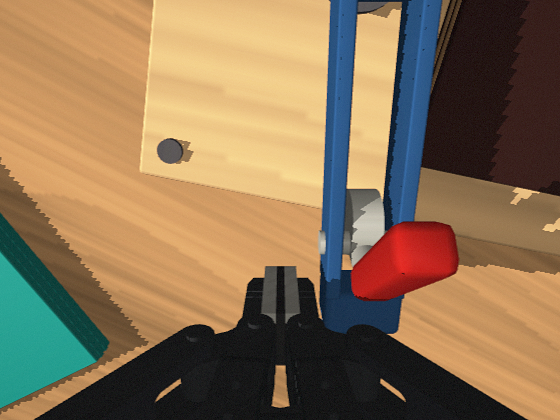

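The finger is now beside the strap with almost no gap (finger edge about column 317, strap side about 320) and its tip near the nose. Starting the sweep.

```bash

python3 -m pendant '[{"translation":[0,-0.009,0.047],"rot":[-0.045,0,0],"grip":1},{"translation":[0,-0.015,0.095],"rot":[-0.089,0,0],"grip":1},{"translation":[0,-0.018,0.143],"rot":[-0.134,0,0],"grip":1},{"translation":[0,-0.017,0.191],"rot":[-0.178,0,0],"grip":1},{"translation":[0,-0.013,0.239],"rot":[-0.223,0,0],"grip":1},{"translation":[0,-0.005,0.287],"rot":[-0.267,0,0],"grip":1},{"translation":[0,0.006,0.334],"rot":[-0.312,0,0],"grip":1},{"translation":[0,0.006,0.334],"rot":[-0.312,0,0],"grip":1}]'
python3 - <<'E'
from h import *
info(); q=r.read_camera("wrist"); cv2.imwrite("pics/w4.png",cv2.cvtColor(q["pixels"],cv2.COLOR_RGB2BGR))
E
```

```text
time: 7.25
ee_pos: [497.0, 8.0, 70.8]
tcp_rot: [0.445, 1.524, -0.445]
ft_force: [-0.1, -0.7, 0.1]
width: -0.2
t 7.25 tcp [497.    8.   70.8] F [-0.1 -0.7  0.1] w -0.2 q [-0.22  0.5   1.69 -0.    0.94  0.35]
[[ 0.     0.538  0.843]
 [-0.     0.843 -0.538]
 [-1.     0.     0.   ]]
```

View pics/w4.png

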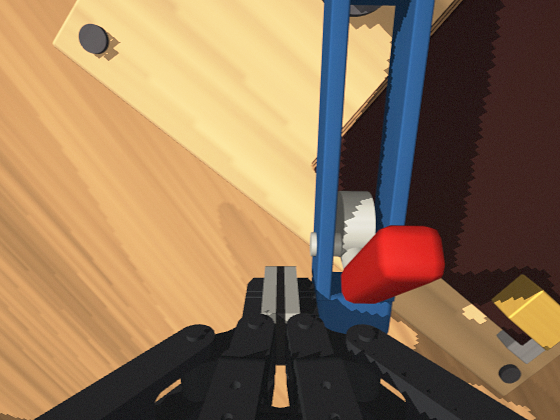

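The finger has pushed the strap to about 0.70 rad and the lever is still raised. The brass block shows at (530,310), beyond the nose radius. Continuing the sweep.

```bash

python3 -m pendant '[{"translation":[0,-0.009,0.047],"rot":[-0.045,0,0],"grip":1},{"translation":[0,-0.015,0.095],"rot":[-0.089,0,0],"grip":1},{"translation":[0,-0.018,0.143],"rot":[-0.134,0,0],"grip":1},{"translation":[0,-0.017,0.191],"rot":[-0.178,0,0],"grip":1},{"translation":[0,-0.013,0.239],"rot":[-0.223,0,0],"grip":1},{"translation":[0,-0.005,0.287],"rot":[-0.267,0,0],"grip":1},{"translation":[0,0.006,0.334],"rot":[-0.312,0,0],"grip":1},{"translation":[0,0.006,0.334],"rot":[-0.312,0,0],"grip":1}]'
python3 - <<'E'
from h import *
info(); q=r.read_camera("wrist"); cv2.imwrite("pics/w5.png",cv2.cvtColor(q["pixels"],cv2.COLOR_RGB2BGR))
E
```

```text
time: 8.1
ee_pos: [553.9, -26.3, 70.8]
tcp_rot: [0.062, 1.569, -0.062]
ft_force: [-0.1, -0.3, 1.0]
width: 0.4
t 8.1 tcp [553.9 -26.3  70.8] F [-0.1 -0.3  1. ] w 0.4 q [-0.26  0.58  1.53  0.    1.03 -0.18]
[[ 0.     0.079  0.997]
 [-0.     0.997 -0.079]
 [-1.    -0.     0.   ]]
```

View pics/w5.png

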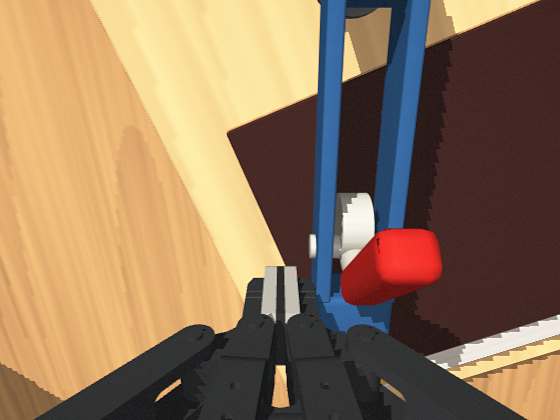

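```bash

python3 - <<'E'
from h import *
t=r.read_camera("top"); crop(t,205,130,335,245,5,"pics/t5.png")
P=onz(t,np.array((490,318))/5+[204.6,129.6],52); d=P[:2]-[595.5,103.5]; print(P,np.hypot(*d), np.arctan2(-d[1],-d[0])-JY)
print([ (x["centre"],onz(t,x["centre"],36).round(0)) for x in r.place_of("setup_block",t)])
E
```

```text
[591.9912096  -78.58208654  52.        ] 182.11589125861238 1.247528334867392
[]
```

View pics/t5.png

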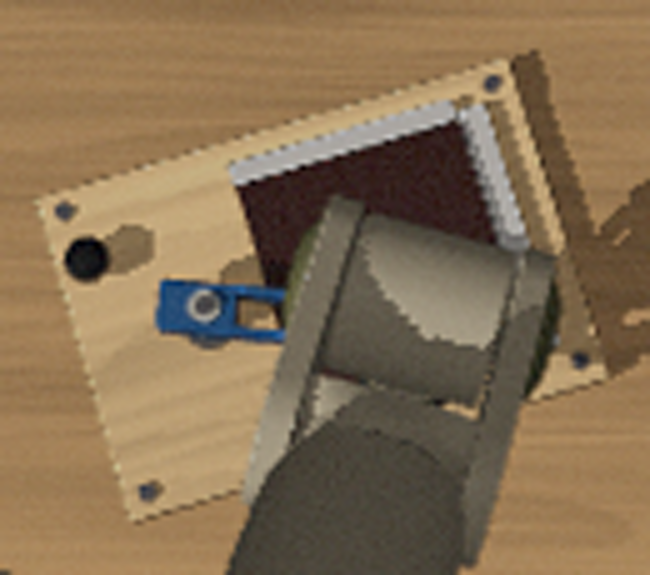

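The strap is at about 1.19 rad. The block sits about 182 mm from the pivot, so it is clear. Going on to near the stop.

```bash

python3 -m pendant '[{"translation":[0,-0.009,0.047],"rot":[-0.045,0,0],"grip":1},{"translation":[0,-0.015,0.095],"rot":[-0.089,0,0],"grip":1},{"translation":[0,-0.018,0.143],"rot":[-0.134,0,0],"grip":1},{"translation":[0,-0.017,0.191],"rot":[-0.178,0,0],"grip":1},{"translation":[0,-0.015,0.215],"rot":[-0.2,0,0],"grip":1},{"translation":[0,-0.013,0.239],"rot":[-0.223,0,0],"grip":1},{"translation":[0,-0.013,0.245],"rot":[-0.23,0,0],"grip":1},{"translation":[0,-0.013,0.25],"rot":[-0.23,0,0],"grip":1}]'
python3 - <<'E'
from h import *
s,R=info(); print(np.arctan2(R[1,1],R[0,1])-JY)
E
```

```text
time: 9.05
ee_pos: [602.6, -32.6, 70.8]
tcp_rot: [-0.221, 1.56, 0.222]
ft_force: [-1.7, 1.0, 0.3]
width: 0.2
t 9.05 tcp [602.6 -32.6  70.8] F [-1.7  1.   0.3] w 0.2 q [-0.25  0.65  1.38  0.    1.11 -0.53]
[[-0.001 -0.278  0.961]
 [ 0.     0.961  0.278]
 [-1.     0.001 -0.001]]
1.5487964299509702
```

```bash

python3 -m pendant '[{"translation":[0,0,0.004],"rot":[0,0,0],"grip":1},{"translation":[0,0,0.008],"rot":[-0.005,0,0],"grip":1},{"translation":[0,0,0.012],"rot":[-0.01,0,0],"grip":1},{"translation":[0,0,0.016],"rot":[-0.01,0,0],"grip":1},{"translation":[0,0,0.02],"rot":[-0.01,0,0],"grip":1},{"translation":[0,0,0.023],"rot":[-0.01,0,0],"grip":1},{"translation":[0,0,0.025],"rot":[-0.01,0,0],"grip":1},{"translation":[0,0,0.025],"rot":[-0.01,0,0],"grip":1}]'
python3 - <<'E'
from h import *
s,R=info(); print(np.arctan2(R[1,1],R[0,1])-JY)
E
```

```text
time: 9.85
ee_pos: [606.2, -32.1, 70.8]
tcp_rot: [-0.235, 1.563, 0.234]
ft_force: [-10.3, -4.1, 4.8]
width: -0.4
t 9.85 tcp [606.2 -32.1  70.8] F [-10.3  -4.1   4.8] w -0.4 q [-0.25  0.65  1.37 -0.    1.12 -0.54]
[[-0.005 -0.294  0.956]
 [-0.001  0.956  0.294]
 [-1.     0.001 -0.005]]
1.5654478057547898
```

Contact force is 11 N and the finger has stalled, so the strap is at its stop. I'll back off, rise and check.

```bash

python3 -m pendant '[{"translation":[0,0,-0.04],"rot":[0,0,0],"grip":1},{"translation":[0,0,-0.1],"rot":[0,0,0],"grip":1},{"translation":[-0.1,0,-0.15],"rot":[0,0,0],"grip":1},{"translation":[-0.3,-0.05,-0.15],"rot":[0,0,0],"grip":1},{"translation":[-0.5,-0.1,-0.1],"rot":[0,0,0],"grip":1},{"translation":[-0.6,-0.2,0],"rot":[0,0,0],"grip":1},{"translation":[-0.6,-0.3,0.1],"rot":[0,0,0],"grip":1},{"translation":[-0.6,-0.3,0.15],"rot":[0,0,0],"grip":1}]'
python3 - <<'E'
from h import *
s,R=info(); p=r.read_camera("wrist"); im=cv2.cvtColor(p["pixels"],cv2.COLOR_RGB2BGR)
PV=np.array([595.5,103.5]); a=JY+1.571; u=np.array([np.cos(a),np.sin(a)]); n=np.array([-u[1],u[0]])
for rr,b,z in ((148,16,70),(148,-16,70),(0,0,70),(83,8,121),(83,-8,121),(60,16,70),(60,-16,70)):
    w=PV-rr*u+b*n; uv=wpix(p,s,[*w,z]); cv2.circle(im,tuple(int(x) for x in uv),4,(0,255,0),1)
cv2.imwrite("pics/w6.png",im)
t=r.read_camera("top"); crop(t,205,130,335,245,5,"pics/t6.png")
E
```

```text
time: 10.65
ee_pos: [656.1, -81.9, 191.6]
tcp_rot: [-0.234, 1.555, 0.232]
ft_force: [-0.1, 0.0, -0.9]
width: 0.0
t 10.65 tcp [656.1 -81.9 191.6] F [-0.1  0.  -0.9] w 0.0 q [-0.3   0.62  1.05  0.    1.47 -0.6 ]
[[ 0.003 -0.293  0.956]
 [-0.001  0.956  0.293]
 [-1.    -0.002  0.003]]
```

View pics/w6.png

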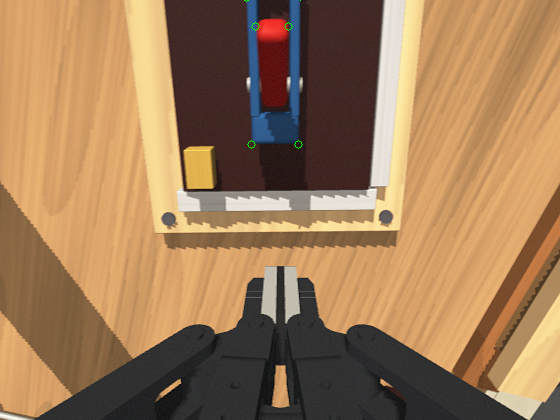

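View pics/t6.png

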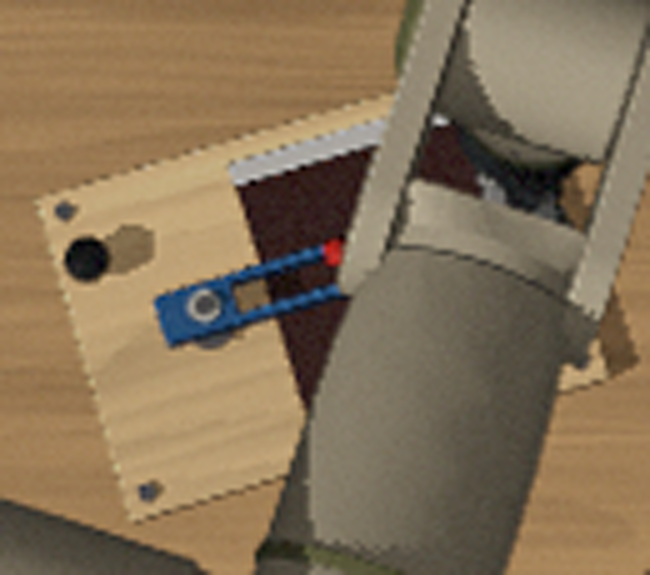

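The wrist view shows the strap parallel to the fences with its nose at (275,143), matching the model at its stop. The lever is still raised at (273,65), and the block is undisturbed at (200,167). Next I'll move over the nose side of the handle.

```bash

python3 -m pendant '[{"translation":[0,0.08,-0.018],"rot":[0,0,0],"grip":1},{"translation":[0.05,0.18,-0.018],"rot":[0,0,0],"grip":1},{"translation":[0.12,0.27,-0.018],"rot":[0,0,0],"grip":1},{"translation":[0.2,0.33,-0.018],"rot":[0,0,0],"grip":1},{"translation":[0.25,0.36,-0.018],"rot":[0,0,0],"grip":1},{"translation":[0.263,0.375,-0.018],"rot":[0,0,0],"grip":1},{"translation":[0.263,0.38,-0.018],"rot":[0,0,0],"grip":1},{"translation":[0.263,0.38,-0.018],"rot":[0,0,0],"grip":1}]'
python3 - <<'E'
from h import *
s,R=info(); q=r.read_camera("wrist"); cv2.imwrite("pics/w7.png",cv2.cvtColor(q["pixels"],cv2.COLOR_RGB2BGR))
d=R[:2].T@(s["ee_pos"][:2]-[595.5,103.5]); print(d)
E
```

```text
time: 11.55
ee_pos: [628.8, -8.9, 139.1]
tcp_rot: [-0.235, 1.557, 0.234]
ft_force: [-0.5, -0.3, 0.2]
width: -0.2
t 11.55 tcp [628.8  -8.9 139.1] F [-0.5 -0.3  0.2] w -0.2 q [-0.2   0.61  1.23 -0.    1.3  -0.5 ]
[[ 0.001 -0.294  0.956]
 [-0.     0.956  0.294]
 [-1.    -0.001  0.001]]
[ 8.10538695e-02 -1.17216711e+02 -1.17818993e+00]
```

View pics/w7.png

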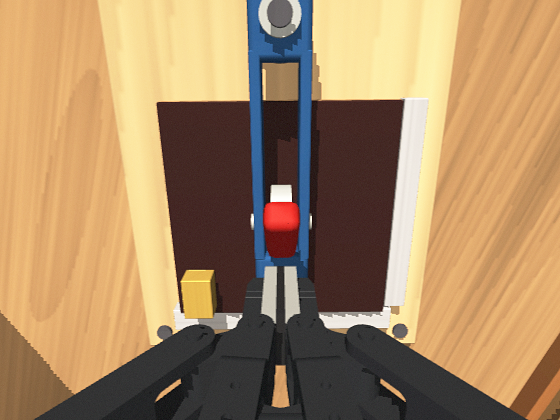

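The fingers are centred on the handle (both near column 282), just on its nose side. Pushing the lever along its arc.

```bash

python3 -m pendant '[{"translation":[0.02,0.025,0],"rot":[0,0,0],"grip":1},{"translation":[0.03,0.05,0],"rot":[0,0,0],"grip":1},{"translation":[0.041,0.083,0],"rot":[0,0,0],"grip":1},{"translation":[0.052,0.107,0],"rot":[0,0,0],"grip":1},{"translation":[0.063,0.13,0],"rot":[0,0,0],"grip":1},{"translation":[0.078,0.15,0],"rot":[0,0,0],"grip":1},{"translation":[0.093,0.172,0],"rot":[0,0,0],"grip":1},{"translation":[0.093,0.172,0],"rot":[0,0,0],"grip":1}]'
python3 - <<'E'
from h import *
s,R=info(); q=r.read_camera("wrist"); cv2.imwrite("pics/w8.png",cv2.cvtColor(q["pixels"],cv2.COLOR_RGB2BGR))
E
```

```text
time: 12.4
ee_pos: [618.1, 25.0, 119.4]
tcp_rot: [-0.235, 1.558, 0.235]
ft_force: [1.1, -0.7, 0.4]
width: -0.1
t 12.4 tcp [618.1  25.  119.4] F [ 1.1 -0.7  0.4] w -0.1 q [-0.15  0.61  1.29  0.    1.24 -0.45]
[[-0.    -0.295  0.956]
 [ 0.     0.956  0.295]
 [-1.     0.    -0.   ]]
```

View pics/w8.png

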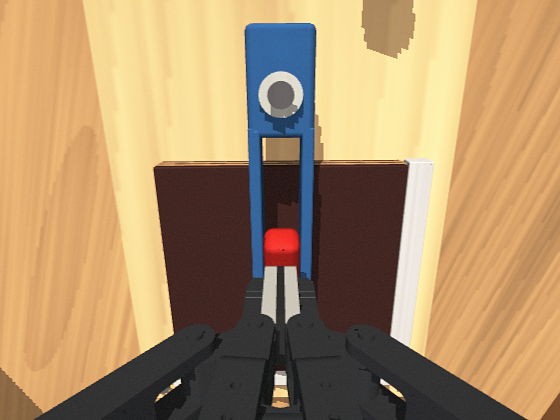

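The handle end at (282,240) is being pushed over. Finishing the arc.

```bash

python3 -m pendant '[{"translation":[0.018,0.018,0],"rot":[0,0,0],"grip":1},{"translation":[0.037,0.037,0],"rot":[0,0,0],"grip":1},{"translation":[0.058,0.052,0],"rot":[0,0,0],"grip":1},{"translation":[0.08,0.066,0],"rot":[0,0,0],"grip":1},{"translation":[0.092,0.073,0],"rot":[0,0,0],"grip":1},{"translation":[0.1,0.078,0],"rot":[0,0,0],"grip":1},{"translation":[0.105,0.078,0],"rot":[0,0,0],"grip":1},{"translation":[0.107,0.078,0],"rot":[0,0,0],"grip":1}]'
python3 - <<'E'
from h import *
s,R=info(); q=r.read_camera("wrist"); cv2.imwrite("pics/w9.png",cv2.cvtColor(q["pixels"],cv2.COLOR_RGB2BGR))
E
```

```text
time: 13.25
ee_pos: [614.0, 39.2, 100.3]
tcp_rot: [-0.235, 1.556, 0.234]
ft_force: [-6.4, -0.7, 18.4]
width: -0.2
t 13.25 tcp [614.   39.2 100.3] F [-6.4 -0.7 18.4] w -0.2 q [-0.13  0.63  1.32 -0.    1.19 -0.43]
[[ 0.002 -0.294  0.956]
 [-0.001  0.956  0.294]
 [-1.    -0.001  0.002]]
```

View pics/w9.png

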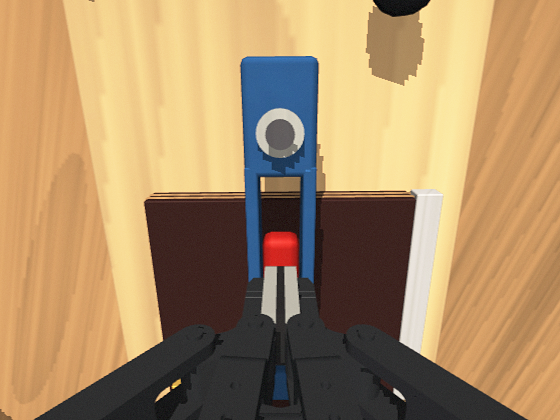

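```bash

python3 -m pendant '[{"translation":[0.003,0,0],"rot":[0,0,0],"grip":1},{"translation":[0.006,0,0],"rot":[0,0,0],"grip":1},{"translation":[0.008,0,0],"rot":[0,0,0],"grip":1},{"translation":[0.008,0,0],"rot":[0,0,0],"grip":1},{"translation":[0.008,0,0],"rot":[0,0,0],"grip":1},{"translation":[0.008,0,0],"rot":[0,0,0],"grip":1},{"translation":[0.008,0,0],"rot":[0,0,0],"grip":1},{"translation":[0.008,0,0],"rot":[0,0,0],"grip":1}]'
```

```text
time: 14.1
ee_pos: [614.1, 39.3, 100.2]
tcp_rot: [-0.235, 1.555, 0.234]
ft_force: [-9.5, -0.3, 27.1]
width: -0.3
```

The lever no longer moves at 27 N with the tip at z≈83 mm, so it is at its stop. Retreating straight up, then back from the jig.

```bash

python3 -m pendant '[{"translation":[-0.05,0,0],"rot":[0,0,0],"grip":1},{"translation":[-0.15,0,0],"rot":[0,0,0],"grip":1},{"translation":[-0.3,0,0],"rot":[0,0,0],"grip":1},{"translation":[-0.45,0,-0.1],"rot":[0,0,0],"grip":1},{"translation":[-0.55,0,-0.3],"rot":[0,0,0],"grip":1},{"translation":[-0.6,-0.1,-0.5],"rot":[0,0,0],"grip":1},{"translation":[-0.6,-0.2,-0.7],"rot":[0,0,0],"grip":1},{"translation":[-0.6,-0.3,-0.85],"rot":[0,0,0],"grip":1}]'
python3 -m pendant '[{"translation":[0,-0.2,-0.1],"rot":[0,0,0],"grip":1},{"translation":[0,-0.4,-0.2],"rot":[0,0,0],"grip":1},{"translation":[0,-0.6,-0.25],"rot":[0,0,0],"grip":1},{"translation":[0,-0.8,-0.3],"rot":[0,0,0],"grip":1},{"translation":[0,-0.9,-0.3],"rot":[0,0,0],"grip":1},{"translation":[0,-0.95,-0.3],"rot":[0,0,0],"grip":1},{"translation":[0,-0.95,-0.3],"rot":[0,0,0],"grip":1},{"translation":[0,-0.95,-0.3],"rot":[0,0,0],"grip":1}]'
python3 - <<'E'
from h import *
s,R=info(); t=r.read_camera("top"); crop(t,205,130,335,245,5,"pics/t10.png"); cv2.imwrite("pics/t10f.png",cv2.cvtColor(t["pixels"],cv2.COLOR_RGB2BGR))
p=r.read_camera("scene"); crop(p,225,170,385,310,4,"pics/s10.png")
E
```

```text
time: 14.9
ee_pos: [467.2, -68.6, 217.0]
tcp_rot: [-0.235, 1.558, 0.235]
ft_force: [0.5, 0.3, 0.2]
width: 0.1
time: 15.7
ee_pos: [467.5, -266.2, 216.6]
tcp_rot: [-0.235, 1.558, 0.236]
ft_force: [0.6, 0.2, 0.2]
width: -0.3
t 15.7 tcp [ 467.5 -266.2  216.6] F [0.6 0.2 0.2] w -0.3 q [-0.74  0.39  1.39  0.    1.37 -1.04]
[[-0.    -0.295  0.955]
 [ 0.001  0.955  0.295]
 [-1.     0.001 -0.   ]]
```

View pics/t10.png

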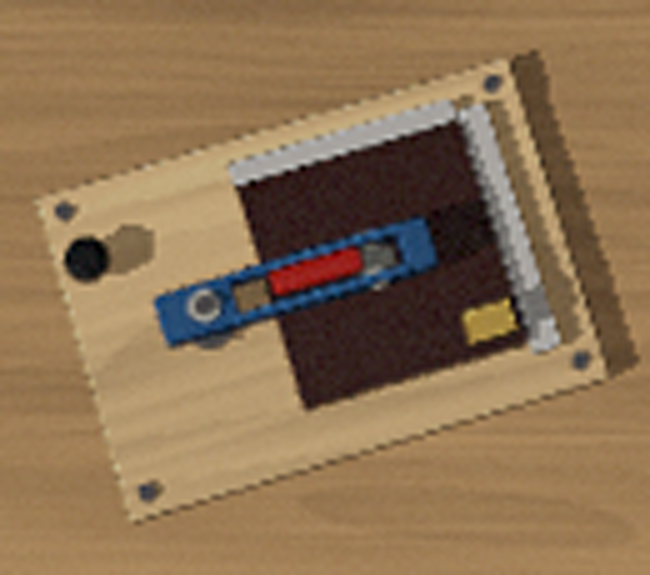

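View pics/s10.png

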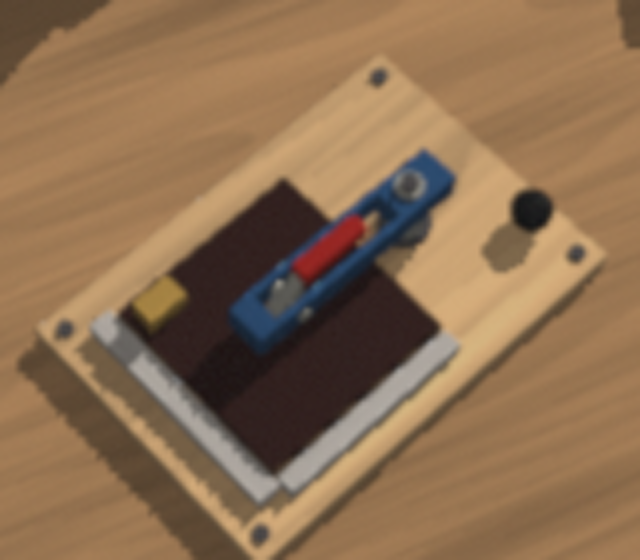

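View pics/t10f.png

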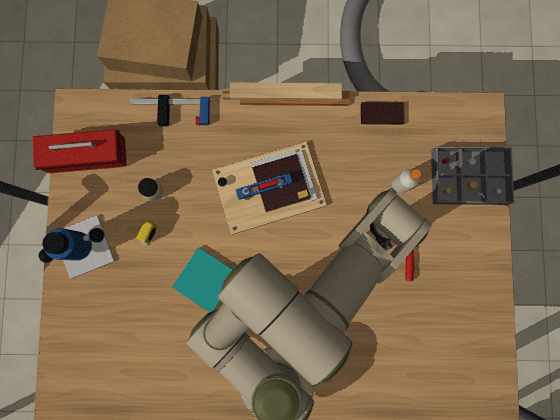

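The strap is parallel to the jig's y axis, the lever lies flat along it, and the panel, block and knob match their first pictures to the pixel. The arm is free. Handing in.

```bash
python3 -c "
from bench import r
print(r.finish_job(), r.state()['time'])"
```

```text
the job is handed in; nothing more can be done
the job is handed in; nothing more can be done
```

The panel is clamped and the job is handed in, after about 16 s of the 48 s allowed. I kept the gripper shut and only pushed.

- **Strap:** I swung it with the back of a finger from about 0.21 rad to its stop. The finger stalled there at 11 N, and the strap lay parallel to the fences with the lever still raised.
- **Lever:** I pushed it down along its arc until it no longer moved. Raising the push from 18 to 27 N moved it only 0.1 mm, with the fingertip at 83 mm, the height given for the lever when it is down.
- **Last checks:** in the final top and scene pictures, the strap is over the panel and the lever is flat. The panel, brass block and knob are where they started. The bottle, jar, tape measure and screwdriver look unmoved. The arm stood well clear with about 0.7 N on the wrist, which is sensor noise.

No check failed. The joint angles and the cam's force on the panel can't be read directly, so I judged both from where the finger stalled and from the pictures. My first pivot estimate was about 4 mm off; I corrected it from the wrist view before the sweep.

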